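Push the ring holder through the L-shaped slot to the setting position

ROBOT

A 6-joint arm with a two-finger parallel gripper is mounted at the origin on the work surface. World frame = base frame: x ahead of the robot, y to its left, z up, the work surface at z = 0. Lengths are in m, angles in rad, forces in N, time in s.
With the tool pointing down it reaches from about 0.275 to 0.975 m from the base axis. Payload 8.4 kg.
Tool frame: the origin (TCP) lies at the very end of the fingers, on their centre line; the grasp point (between the pads) lies 19 mm behind it; z points along the fingers, y is the line along which they close (so a half turn about z gives the same grasp; the last joint's range is limited). The gripper opens to 92 mm and grips with 3 to 60 N. Pads are 20 mm wide; open, the fingers measure 128 mm over their backs; the gripper's body (75 mm by 189 mm) begins 69 mm behind the grasp point.
Start: joints at [1.218, 0.353, 1.633, -0, 1.155, -0.002], TCP at [0.215, 0.587, 0.215] pointing down, gripper open.
Joint ranges: [-2.63, 2.63], [-0.92, 2.1], [0.06, 2.66], [-1.3, 4.44], [0, 2.69], [-3.02, 3.02]. Speed limits (rad/s): [2.22, 2.22, 2.79, 3.14, 3.14, 3.14].

INTERFACE

Orientations are given as a unit quaternion [w, x, y, z].
In Python, from workcell import ctrl, imaging gives the robot as it stands.
- The arm moves only by the shell command python3 -m inch 'ROWS' [FORCE]. ROWS is JSON, a list of rows, each a list of 3 entries, a list of its own where there are three numbers: the shift along the world's x, y, z in m, then the turn, a rotation vector about the world's x, y, z in rad, then the finger opening in m, from 0 to 0.0919. In form: [[[x, y, z], [ax, ay, az], gripper], ...]. A call has 1 to 20 rows; each row shifts and turns the commanded pose from where the row before left it; what a row does not reach is not made up. A row lasts 1/12 s, in which the tool goes at most 41.7 mm and 7.16 degrees, less where a joint would pass 70% of its speed; a pose out of reach is approached as far as the arm can. A call with a gripper value outside its range is refused whole. The fingers move at their own pace and stop on an object; FORCE is the grip in N (left out, the last holds). Time passes only in rows, so rows that do not move let the fingers close. It gives the time, the measured TCP pose, the force, the opening and the grip force at its end, in the units of the state.
- ctrl.sense(): the state, without advancing time (a new reading comes with each control period).
- imaging.read_camera(name): name is "scene" or "top" or "wrist"; returns a dict with "img" (480x640x3 uint8, blue, green, red), "fx", "fy", "cx", "cy" (pixels), "T" (4x4, takes a point from camera to world coordinates); the wrist camera has in their place "tool_from_camera" (4x4, takes a point from camera to tool coordinates, whose origin is the TCP and whose axes are the flange's). Camera axes: x right, y down, z forward; pixel columns grow to the right and rows downward; lengths in m; the calibration is good to about 2 mm. A picture is of the moment at which its call begins: read the wrist's pose just before it. There is no depth.
- ctrl.hand_in(): hands the job in; it is judged then, once.
The state is a dict: "clock": time; "joint_pos": joint angles; "qvel": joint speeds; "joint_torque": joint torques, N m; "ee_pos": TCP position; "ee_rot": TCP orientation; "force": force on the tool from outside, world axes, zero at the start; "wrist_torque": the same for the moment, N m; "finger_gap": finger opening in m; "gripper_force": force on a finger pad.
Only numpy, scipy, OpenCV 4.12 (cv2) and the standard library are available. Lean on these libraries where they do the work, as an engineer would, in place of code of your own. Each camera call takes 0.05 s, during which the arm holds its last target. There are 200 camera calls.

TASK

Bring the ring holder to its setting position: push it with the fingertips along the long leg of the L-shaped slot in the aluminium plate, round the corner, and along the short leg until its pin is fully home against the slot's closed end. Only push it: do not pinch, lift or tip it, so that its pin stays in the slot all the way. Leave everything else on the bench where it stands.

Things in the scene. Friction and masses are not known exactly. Their poses are not given: they have to be found in the camera images.
- setting_plate: Aluminium plate, 170 (its x) x 144 (its y) x 18 mm high, fixed to the bench. Origin: centre of its underside; z up. An open-topped slot 15 mm wide and 14 mm deep, in the shape of an L, is cut in its top: the long leg runs along the plate's +x, then the short leg runs from the corner along the plate's +y. Both ends are closed.
- slot_start (a point): On the slot's centre line at the level of the plate's top, near the closed end of the long leg: the holder's axis here has its pin against that end. The holder begins on the long leg up to 30 mm from here.
- slot_corner (a point): Where the centre lines of the two legs cross, at the level of the plate's top, 100 mm from slot_start. The pin has 1.5 mm play to each side in both legs: to enter the short leg the holder must be pushed to the very end of the long leg, where its axis stands up to 1.5 mm beyond this point.
- slot_end (a point): On the short leg's centre line at the level of the plate's top, 74 mm from slot_corner: the holder's axis here has its pin against the closed end.
- ring_holder: Loose ring holder, 0.3-0.6 kg, standing on the plate: steel base 54 mm across, 14 mm high; wooden barrel 40 mm across up to 38 mm; gold ring with a round blue-violet stone up to 60 mm. A pin 12 mm across and 12 mm long hangs from the base into the slot. Origin: on the axis at the base's underside, z up; its yaw is free. Only its weight holds it down. Slides at up to 5 N; pushed low on the base it does not tip.
- stone_dish: Bystander: small white ceramic dish, 48 mm across, 16 mm high, standing on the plate in the elbow of the slot. Origin: centre of its underside.
- bench_brush: Bystander: wooden bench brush, 150 x 34 mm, 34 mm high, lying beside the plate. Origin: centre of its underside.
- graver: Bystander: hand graver with wooden handle, 140 mm long, lying beyond the plate's +x edge.
- polish_jar: Bystander: small jar 44 mm across, 45 mm high, beside the plate. Origin: centre of its underside.
- ring_box: Bystander: closed ring box 52 x 52 mm, 38 mm high, beside the plate. Origin: centre of its underside.
- flux_bottle: Bystander: bottle 50 mm across, 120 mm high, off to the robot's right. Origin: centre of its underside.
- tool_mug: Bystander: mug 72 mm across, 90 mm high, off to the robot's left. Origin: centre of its underside.
Mind the look-alikes: they are no part of the job. There is more than one size of the ring_holder; the job needs the larger. Several things have the shape of the setting_plate; the one meant has the colours described above.

How it is judged:
On the way:
1. the holder has come along the long leg to the corner (within 10 mm) (horizontal distance between ring_holder and slot_corner below 0.01 m).
At the end, for the whole second after the job is handed in: the ring holder's axis is within 4 mm of slot_end, seated on the plate (within 3 mm in height, tilt under 0.1 rad) and at rest; no bystander has moved more than 25 mm (horizontal distance between ring_holder and slot_end below 0.004 m and z of ring_holder in the frame of setting_plate between 0.015 and 0.021 m and angle between ring_holder's own z axis and vertical below 0.1 rad and linear speed of ring_holder below 0.01 m/s and distance of each of stone_dish, bench_brush, graver, polish_jar, ring_box, flux_bottle, tool_mug from where it was at the start of the episode below 0.025 m); the robot touches nothing.
It fails at once if the holder is lifted (more than 6 mm off the plate) (z of ring_holder in the frame of setting_plate above 0.024 m).
It fails at once if the holder is tipped (more than 0.25 rad) (angle between ring_holder's own z axis and vertical above 0.25 rad).
It fails at once if the holder is pinched: touched by the fingers while it stands between them (contact force between the fingers and ring_holder above 0.5 N and horizontal distance between the grasp point and ring_holder below 0.015 m and z of the grasp point in the frame of ring_holder below 0.06 m).
It fails at once if any bystander is pushed more than 25 mm away (distance of any of stone_dish, bench_brush, graver, polish_jar, ring_box, flux_bottle, tool_mug from where it was at the start of the episode above 0.025 m).
It also fails if it takes over 53 s, if anything falls off the work surface, if the arm or the gripper's body presses on something with over 40 N, if the wrist force passes 120 N, or if a joint passes its speed limit or range.

## Working session

There is one attempt and no reset: what is moved stays moved. The work goes in short steps, Python scripts to look and compute and a shell command to move; the robot and the scene stay as the last step left them, time stands still between calls to the robot, and variables do not carry over. Pictures are saved under pics/ and viewed, at most 10 in all, crops included, and the job is handed in when it is done.

```bash
mkdir -p pics; cat > h.py <<'E'
import numpy as np, cv2
from workcell import ctrl, imaging
def ray(c,u,v,z):
    T=np.array(c["T"]);d=T[:3,:3]@np.array([(u-c["cx"])/c["fx"],(v-c["cy"])/c["fy"],1]);o=T[:3,3]
    return o+d*(z-o[2])/d[2]
def proj(c,p):
    T=np.linalg.inv(np.array(c["T"]));q=T[:3,:3]@np.array(p)+T[:3,3]
    return c["cx"]+c["fx"]*q[0]/q[2],c["cy"]+c["fy"]*q[1]/q[2]
E
python3 - <<'E'
from h import *
import pickle
for n in("top","scene"):
    c=imaging.read_camera(n);cv2.imwrite(f"pics/{n}0.png",c["img"]);pickle.dump(c,open(n+".pkl","wb"));print(np.round(c["T"],3),c["fx"])
E
```

```text
[[-0.003 -0.998  0.063  0.444]
 [-1.     0.003  0.006 -0.016]
 [-0.006 -0.063 -0.998  1.512]
 [ 0.     0.     0.     1.   ]] 588.1273290737461
[[ 2.580e-01  7.870e-01 -5.610e-01  1.289e+00]
 [ 9.660e-01 -2.100e-01  1.490e-01 -1.930e-01]
 [-1.000e-03 -5.800e-01 -8.140e-01  1.116e+00]
 [ 0.000e+00  0.000e+00  0.000e+00  1.000e+00]] 583.6952677997916
```

View pics/top0.png

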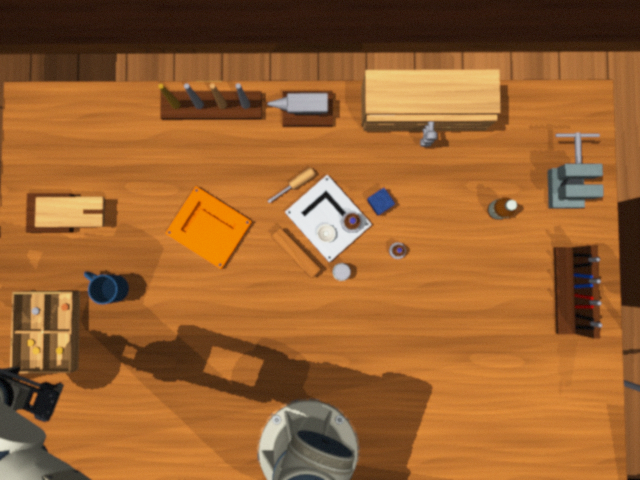

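View pics/scene0.png

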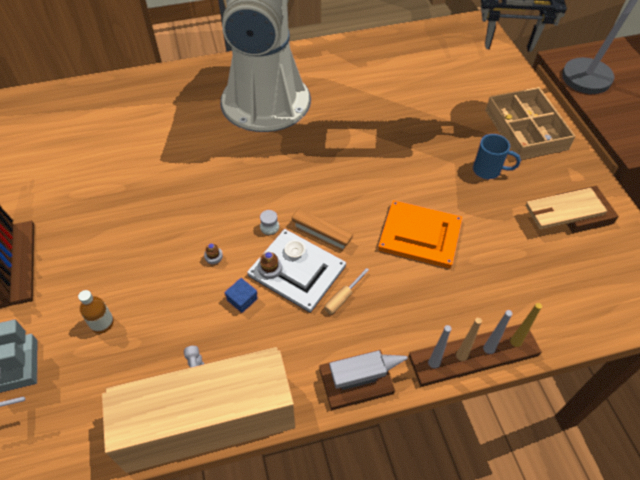

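The top view shows the silver plate at about (328,218) and the larger holder at (352,221). The slot corner is near (325,193), the slot's closed end near (304,213), and the dish at (327,233). The orange plate and the small holder at (398,250) are the look-alikes.

```bash
python3 - <<'E'
import pickle,cv2
for n,x,y,w,h in(("top",262,160,120,90),("scene",230,210,120,100)):
    c=pickle.load(open(n+".pkl","rb"));k=6
    cv2.imwrite(f"pics/{n}c.png",cv2.resize(c["img"][y:y+h,x:x+w],None,fx=k,fy=k,interpolation=cv2.INTER_CUBIC))
E
```

```text
(no output)
```

View pics/topc.png

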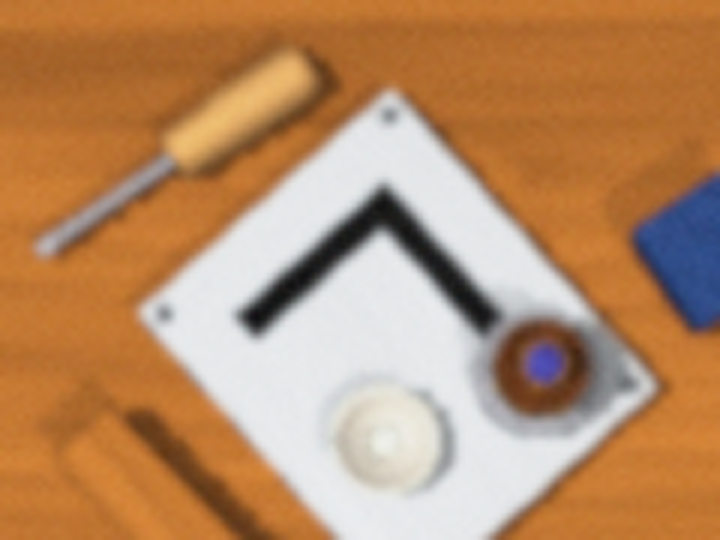

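View pics/scenec.png

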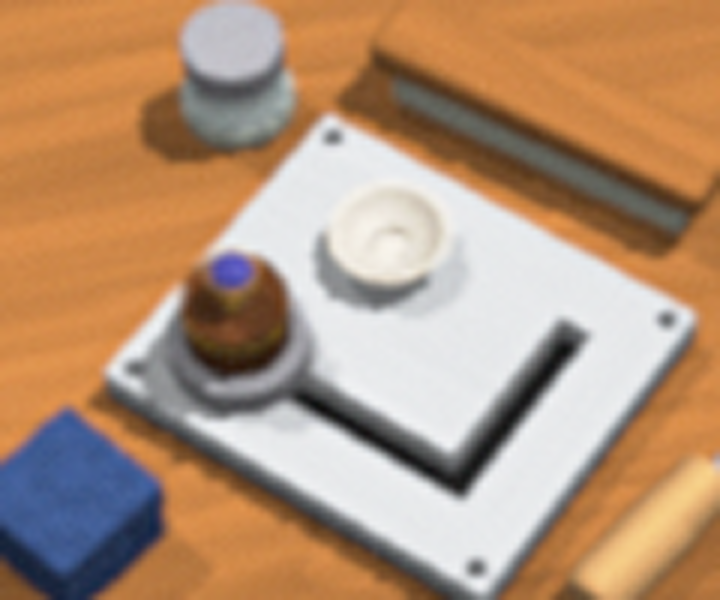

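```bash
python3 - <<'E'
from h import *
import pickle
c=pickle.load(open("top.pkl","rb"));s=pickle.load(open("scene.pkl","rb"))
t=lambda x,y,z:ray(c,262+(x+.5)/6-.5,160+(y+.5)/6-.5,z)
S=lambda x,y,z:ray(s,230+(x+.5)/6-.5,210+(y+.5)/6-.5,z)
P={}
for n,a,f in(("TOP",dict(top=(392,88),right=(662,385),left=(140,308),outer=(384,183),inner=(382,232),e1=(236,318),e2=(257,338)),t),
 ("SC",dict(top=(490,600),right=(106,375),left=(696,318),bot=(332,115),outer=(462,495),inner=(455,455),e1=(590,335),e2=(562,318)),S)):
    q={k:f(*v,.018) for k,v in a.items()};print(n)
    for k,v in q.items():print(k,v.round(4))
    x=q["top"]-q["right"];y=q["left"]-q["top"]
    print(np.linalg.norm(x),np.linalg.norm(y),np.degrees(np.arctan2(x[1],x[0])),np.degrees(np.arctan2(-y[0],y[1])))
    print("legmid dir",np.degrees(np.arctan2(*(-(q['e1']-q['outer'])[0],(q['e1']-q['outer'])[1]))), np.linalg.norm(q['e1']-q['outer']))
print("stone",t(545,362,.078),S(232,270,.078)); print("base",t(537,365,.032),S(240,348,.032)); print("dish",t(387,437,.034),S(388,235,.034))
print("box",t(690,250,.038),S(68,480,.038),"jar",S(233,50,.045))
E
```

```text
TOP
top [ 0.6965 -0.05    0.018 ]
right [ 0.569 -0.164  0.018]
left [0.6025 0.0576 0.018 ]
outer [ 0.6557 -0.0464  0.018 ]
inner [ 0.6347 -0.0455  0.018 ]
e1 [0.5981 0.0167 0.018 ]
e2 [0.5896 0.0078 0.018 ]
0.1710895965372716 0.14287145129276774 41.789729158726246 41.14054527147004
legmid dir 42.34929392187499 0.08547846569401141
SC
top [ 0.6995 -0.0456  0.018 ]
right [ 0.5708 -0.1594  0.018 ]
left [0.603  0.0598 0.018 ]
bot [ 0.4748 -0.0506  0.018 ]
outer [ 0.655  -0.0444  0.018 ]
inner [ 0.6379 -0.0427  0.018 ]
e1 [0.6001 0.0193 0.018 ]
e2 [0.59   0.0111 0.018 ]
0.17182445964943321 0.14286295695336684 41.484233697559446 42.460815743632914
legmid dir 40.75830717868416 0.08404636797680537
stone [ 0.5734951  -0.11052075  0.078     ] [ 0.57773256 -0.10896283  0.078     ]
base [ 0.57640929 -0.11017143  0.032     ] [ 0.58107259 -0.10978177  0.032     ]
dish [ 0.54610416 -0.04690567  0.034     ] [ 0.54715178 -0.04520941  0.034     ]
box [ 0.6241089  -0.17432079  0.038     ] [ 0.62413914 -0.18172272  0.038     ] jar [ 0.45429143 -0.08396526  0.045     ]
```

The plate's yaw is about 41.7°. The slot corner is near (0.645,-0.045), the slot end near (0.596,0.010), and the holder near (0.577,-0.109). I'll get the tool axes, then move.

```bash
python3 - <<'E'
from h import *
from scipy.spatial.transform import Rotation as R
s=ctrl.sense();q=np.array(s["ee_rot"]);print(R.from_quat(q[[1,2,3,0]]).as_matrix().round(3),s["ee_pos"],s["finger_gap"],s["clock"])
E
```

```text
[[-0.939  0.344 -0.   ]
 [ 0.344  0.939 -0.001]
 [-0.    -0.001 -1.   ]] [0.21462516 0.58649807 0.2139284 ] 0.09160228782351966 0.1
```

```bash
python3 -m inch '[[[0.0161,-0.0364,0],[0,0,-0.103],0],[[0.0161,-0.0364,0],[0,0,-0.103],0],[[0.0161,-0.0364,0],[0,0,-0.103],0],[[0.0161,-0.0364,0],[0,0,-0.103],0],[[0.0161,-0.0364,0],[0,0,-0.103],0],[[0.0161,-0.0364,0],[0,0,-0.103],0],[[0.0161,-0.0364,0],[0,0,-0.103],0],[[0.0161,-0.0364,0],[0,0,-0.103],0],[[0.0161,-0.0364,0],[0,0,-0.103],0],[[0.0161,-0.0364,0],[0,0,-0.103],0],[[0.0161,-0.0364,0],[0,0,-0.103],0],[[0.0161,-0.0364,0],[0,0,-0.103],0],[[0.0161,-0.0364,0],[0,0,-0.103],0],[[0.0161,-0.0364,0],[0,0,-0.103],0],[[0.0161,-0.0364,0],[0,0,-0.103],0],[[0.0161,-0.0364,0],[0,0,-0.103],0],[[0.0161,-0.0364,0],[0,0,-0.103],0],[[0.0161,-0.0364,0],[0,0,-0.103],0],[[0.0161,-0.0364,0],[0,0,-0.103],0],[[0.0161,-0.0364,0],[0,0,-0.103],0]]' 20; python3 - <<'E'
from h import *
from scipy.spatial.transform import Rotation as R
s=ctrl.sense();q=np.array(s["ee_rot"]);M=R.from_quat(q[[1,2,3,0]]).as_matrix();print(M.round(3),s["ee_pos"],s["joint_pos"])
c=imaging.read_camera("wrist");cv2.imwrite("pics/w0.png",c["img"])
A=np.eye(4);A[:3,:3]=M;A[:3,3]=s["ee_pos"];c["T"]=A@np.array(c["tool_from_camera"])
import pickle;pickle.dump(c,open("w.pkl","wb"))
for p in((.645,-.045),(.5958,.0103),(.5703,-.1115),(.577,-.109)):print(p,proj(c,(*p,.018)))
E
```

```text
clock: 1.77
ee_pos: [0.537, -0.1431, 0.2143]
ee_rot: [-0.0, 0.935, 0.355, -0.0]
force: [0.9, 0.9, 0.9]
finger_gap: 0.0004
gripper_force: 0.0
[[ 0.748  0.663 -0.   ]
 [ 0.663 -0.748  0.   ]
 [-0.    -0.    -1.   ]] [ 0.53697327 -0.14311863  0.21433325] [-2.63229986e-01  2.46255152e-01  1.78302561e+00  9.90832447e-05
  1.11267550e+00  5.82161310e-01]
(0.645, -0.045) (np.float64(318.13988833283827), np.float64(55.6110609266365))
(0.5958, 0.0103) (np.float64(237.1125603731735), np.float64(55.72259567750396))
(0.5703, -0.1115) (np.float64(318.3718203899089), np.float64(166.68725423433386))
(0.577, -0.109) (np.float64(320.9819063840008), np.float64(159.82431046148622))
```

View pics/w0.png

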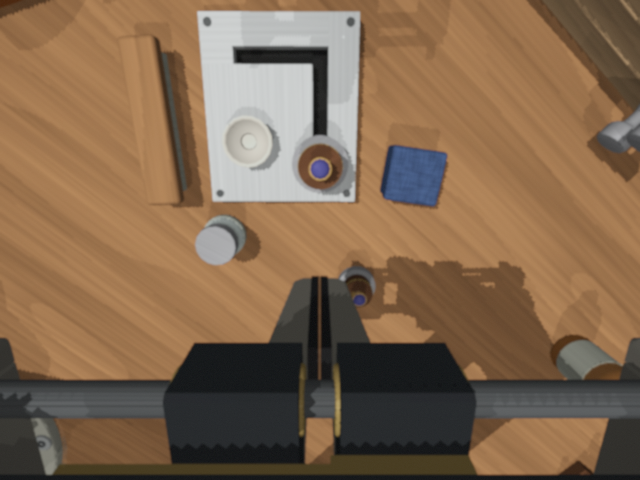

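The wrist view shows the corner at (320,55), the slot's end edge at (234,55) and the holder base at about (320,163). All of these match the estimates to within about 3 mm. The fingers are in line behind the holder, and the small look-alike at (357,285) is clear behind them. I'll lower now.

```bash
python3 -m inch '[[[0,0,-0.032],[0,0,0],0],[[0,0,-0.032],[0,0,0],0],[[0,0,-0.032],[0,0,0],0],[[0,0,-0.032],[0,0,0],0],[[0,0,-0.032],[0,0,0],0],[[0,0,-0.026],[0,0,0],0],[[0,0,-0.004],[0,0,0],0],[[0,0,0],[0,0,0],0]]' 
python3 -m inch '[[[0.003,0.0027,0],[0,0,0],0],[[0.003,0.0027,0],[0,0,0],0],[[0.003,0.0027,0],[0,0,0],0],[[0.003,0.0027,0],[0,0,0],0],[[0.003,0.0027,0],[0,0,0],0],[[0.003,0.0027,0],[0,0,0],0],[[0.003,0.0027,0],[0,0,0],0],[[0.003,0.0027,0],[0,0,0],0]]'
```

```text
clock: 2.48
ee_pos: [0.5353, -0.1406, 0.0231]
ee_rot: [-0.001, 0.934, 0.357, -0.002]
force: [-0.3, 0.7, -0.5]
finger_gap: 0.0007
gripper_force: 0.0
clock: 3.15
ee_pos: [0.5611, -0.1192, 0.0247]
ee_rot: [0.0, 0.934, 0.357, 0.0]
force: [-2.0, -2.9, 2.3]
finger_gap: 0.0008
gripper_force: 1.4
```

```bash
python3 -m inch '[[[0.0037,0.0033,0],[0,0,0],0],[[0.0037,0.0033,0],[0,0,0],0],[[0.0037,0.0033,0],[0,0,0],0],[[0.0037,0.0033,0],[0,0,0],0],[[0.0037,0.0033,0],[0,0,0],0],[[0.0037,0.0033,0],[0,0,0],0],[[0.0037,0.0033,0],[0,0,0],0],[[0.0037,0.0033,0],[0,0,0],0],[[0.0037,0.0033,0],[0,0,0],0],[[0.0037,0.0033,0],[0,0,0],0],[[0.0037,0.0033,0],[0,0,0],0],[[0.0037,0.0033,0],[0,0,0],0]]'
python3 -m inch '[[[0.0015,0.0013,0],[0,0,0],0],[[0.0015,0.0013,0],[0,0,0],0],[[0.0015,0.0013,0],[0,0,0],0]]'
```

```text
clock: 4.15
ee_pos: [0.6055, -0.0795, 0.0246]
ee_rot: [-0.0, 0.934, 0.357, -0.0]
force: [-1.5, -1.6, 1.5]
finger_gap: 0.0006
gripper_force: 1.3
clock: 4.4
ee_pos: [0.6096, -0.0759, 0.0245]
ee_rot: [-0.0, 0.934, 0.357, -0.0]
force: [-2.4, -1.2, 2.0]
finger_gap: 0.0006
gripper_force: 1.3
```

```bash
python3 -m inch '[[[0.0015,0.0013,0],[0,0,0],0],[[0.0015,0.0013,0],[0,0,0],0],[[0.0015,0.0013,0],[0,0,0],0],[[0.0015,0.0013,0],[0,0,0],0]]'
for i in 1 2 3; do python3 -m inch '[[[0.0008,0.0007,0],[0,0,0],0],[[0.0008,0.0007,0],[0,0,0],0]]' | grep -E 'pos|^force'; done
```

```text
clock: 4.73
ee_pos: [0.6158, -0.0707, 0.0246]
ee_rot: [-0.0, 0.934, 0.357, -0.0]
force: [-1.7, -2.3, 1.3]
finger_gap: 0.0007
gripper_force: 1.2
ee_pos: [0.6173, -0.0693, 0.0245]
force: [-2.2, -1.7, 1.3]
ee_pos: [0.6188, -0.0679, 0.0245]
force: [-3.6, -3.2, 2.1]
ee_pos: [0.619, -0.0676, 0.0245]
force: [-9.4, -9.5, 7.3]
```

The holder is against the long leg's end: the force rose to about 15 N. Next I back off, go round while turning 90°, and line up behind it for the short leg.

```bash
python3 -m inch '[[[-0.0093,-0.0083,0],[0,0,0],0],[[-0.0093,-0.0083,0.01],[0,0,0],0],[[0.0028,-0.0032,0],[0,0,0.1208],0],[[0.0028,-0.0032,0],[0,0,0.1208],0],[[0.0028,-0.0032,0],[0,0,0.1208],0],[[0.0028,-0.0032,0],[0,0,0.1208],0],[[0.0028,-0.0032,0],[0,0,0.1208],0],[[0.0028,-0.0032,0],[0,0,0.1208],0],[[0.0028,-0.0032,0],[0,0,0.1208],0],[[0.0028,-0.0032,0],[0,0,0.1208],0],[[0.0028,-0.0032,0],[0,0,0.1208],0],[[0.0028,-0.0032,0],[0,0,0.1208],0],[[0.0028,-0.0032,0],[0,0,0.1208],0],[[0.0028,-0.0032,0],[0,0,0.1208],0],[[0.0028,-0.0032,0],[0,0,0.1208],0],[[0,0,0],[0,0,0],0]]'
python3 -m inch '[[[0.0114,0.0101,0],[0,0,0],0],[[0.0114,0.0101,0],[0,0,0],0],[[0.0114,0.0101,0],[0,0,0],0],[[0.0114,0.0101,0],[0,0,0],0],[[0,0,-0.010],[0,0,0],0],[[0,0,0],[0,0,0],0]]'
python3 - <<'E'
from h import *
from scipy.spatial.transform import Rotation as R
s=ctrl.sense();q=np.array(s["ee_rot"]);M=R.from_quat(q[[1,2,3,0]]).as_matrix();print(M.round(3),s["joint_pos"])
c=imaging.read_camera("top");i=cv2.resize(c["img"][150:255,262:402],None,fx=5,fy=5,interpolation=cv2.INTER_CUBIC);cv2.imwrite("pics/t1.png",i)
E
```

```text
clock: 6.57
ee_pos: [0.6387, -0.1258, 0.0355]
ee_rot: [0.001, 0.406, 0.914, 0.0]
force: [0.0, 0.4, -0.3]
finger_gap: 0.0004
gripper_force: 0.0
clock: 7.07
ee_pos: [0.6836, -0.0829, 0.0226]
ee_rot: [-0.001, 0.407, 0.913, -0.0]
force: [-0.4, 0.3, -0.5]
finger_gap: 0.0001
gripper_force: 0.0
[[-0.668  0.744 -0.002]
 [ 0.744  0.668  0.   ]
 [ 0.001 -0.001 -1.   ]] [-1.22861570e-01  6.57626208e-01  1.60861246e+00 -9.67187503e-05
  8.77163634e-01 -8.54618635e-01]
```

View pics/t1.png

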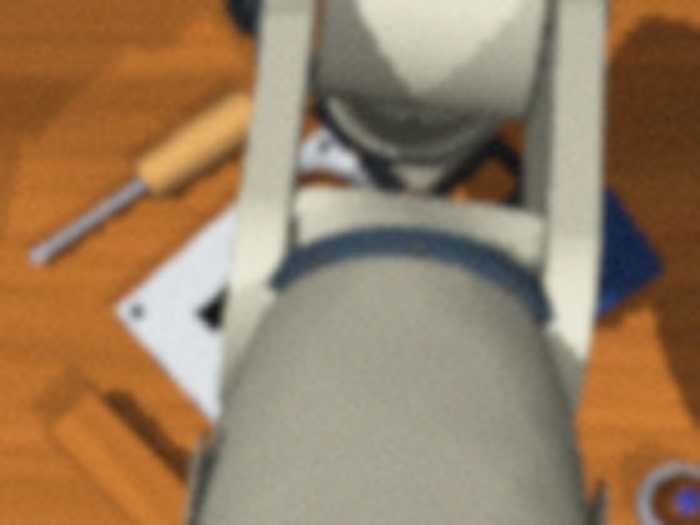

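The arm hides the holder in this view, but the bystanders visible look undisturbed. By the joint readings the fingers are on the short leg's line, 54 mm behind the corner. I'll push gently along +y of the plate.

```bash
python3 -m inch '[[[-0.0027,0.003,0],[0,0,0],0],[[-0.0027,0.003,0],[0,0,0],0],[[-0.0027,0.003,0],[0,0,0],0],[[-0.002,0.0022,0],[0,0,0],0],[[-0.002,0.0022,0],[0,0,0],0],[[-0.002,0.0022,0],[0,0,0],0]]' | grep -E 'pos|^force'
for i in 1 2 3; do python3 -m inch '[[[-0.002,0.0022,0],[0,0,0],0],[[-0.002,0.0022,0],[0,0,0],0]]' | grep -E 'pos|^force'; done
```

```text
ee_pos: [0.6698, -0.0689, 0.0249]
force: [1.4, -1.9, -0.9]
ee_pos: [0.6659, -0.0644, 0.0249]
force: [1.0, -1.4, 0.1]
ee_pos: [0.6619, -0.0599, 0.0248]
force: [0.8, -1.8, 0.2]
ee_pos: [0.6579, -0.0554, 0.0247]
force: [0.9, -1.8, 1.2]
```

```bash
python3 -m inch '[[[-0.0033,0.0037,0],[0,0,0],0],[[-0.0033,0.0037,0],[0,0,0],0],[[-0.0033,0.0037,0],[0,0,0],0],[[-0.0033,0.0037,0],[0,0,0],0],[[-0.0033,0.0037,0],[0,0,0],0],[[-0.0033,0.0037,0],[0,0,0],0],[[-0.0033,0.0037,0],[0,0,0],0],[[-0.0033,0.0037,0],[0,0,0],0],[[-0.0027,0.003,0],[0,0,0],0]]' | grep -E 'pos|^force'
for i in 1 2 3 4; do python3 -m inch '[[[-0.001,0.0011,0],[0,0,0],0],[[-0.001,0.0011,0],[0,0,0],0]]' | grep -E 'pos|^force'; done
```

```text
ee_pos: [0.6282, -0.0225, 0.0246]
force: [2.2, -2.0, 1.7]
ee_pos: [0.6264, -0.0205, 0.0245]
force: [1.8, -2.2, 2.4]
ee_pos: [0.6246, -0.0185, 0.0245]
force: [1.4, -2.1, 1.6]
ee_pos: [0.6236, -0.017, 0.0248]
force: [5.8, -8.7, 2.0]
ee_pos: [0.6237, -0.0162, 0.0255]
force: [9.5, -16.7, 0.9]
```

The force rose to about 19 N at the expected end. I'll back off, lift and check.

```bash
python3 -m inch '[[[0.004,-0.0045,0],[0,0,0],0],[[0.012,-0.0135,0],[0,0,0],0],[[0.012,-0.0135,0.01],[0,0,0],0],[[0.012,-0.0135,0.03],[0,0,0],0],[[0,-0.01,0.035],[0,0,0],0],[[0,-0.01,0.035],[0,0,0],0],[[0,-0.01,0.035],[0,0,0],0],[[0,-0.01,0.035],[0,0,0],0],[[0,0,0],[0,0,0],0],[[0,0,0],[0,0,0],0]]'
python3 - <<'E'
from h import *
c=imaging.read_camera("scene");i=cv2.resize(c["img"][200:310,220:360],None,fx=5,fy=5,interpolation=cv2.INTER_CUBIC);cv2.imwrite("pics/s1.png",i)
for z in(.018,.032,.078):
    u,v=proj(c,(.5958,.0103,z));print((u-220)*5,(v-200)*5)
E
```

```text
clock: 10.37
ee_pos: [0.6613, -0.0995, 0.2066]
ee_rot: [0.001, 0.408, 0.913, 0.001]
force: [1.5, 0.3, -1.3]
finger_gap: 0.0005
gripper_force: 0.0
517.8407587439631 323.6313162519622
518.1865696626113 306.3760819775314
519.3667068595425 247.48972902891424
```

View pics/s1.png

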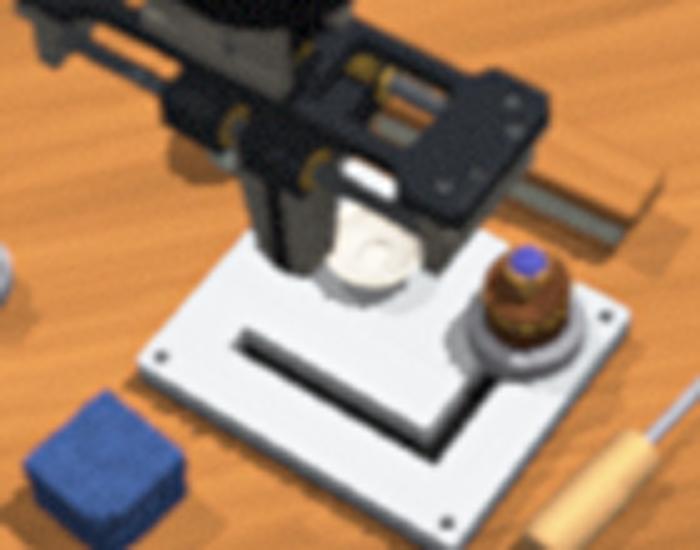

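The holder stands upright on the short leg's end part, with the stone at (527,262) and the base centre at about (526,325). Next I'll compare this numerically with the same camera's earlier slot readings.

```bash
python3 - <<'E'
from h import *
import pickle
s=pickle.load(open("scene.pkl","rb"))
f=lambda x,y,z:ray(s,220+(x+.5)/5-.5,200+(y+.5)/5-.5,z)
print("stone",f(527,262,.078),"base",f(526,325,.032))
S=lambda x,y,z:ray(s,230+(x+.5)/6-.5,210+(y+.5)/6-.5,z)
for n,p in(("outer",(462,495)),("inner",(455,455)),("e1",(590,335)),("e2",(562,318)),("left",(696,318)),("top",(490,600))):print(n,S(*p,.018))
q=ctrl.sense();from scipy.spatial.transform import Rotation as R
r=np.array(q["ee_rot"]);A=np.eye(4);A[:3,:3]=R.from_quat(r[[1,2,3,0]]).as_matrix();A[:3,3]=q["ee_pos"]
c=imaging.read_camera("wrist");c["T"]=A@np.array(c["tool_from_camera"]);pickle.dump(c,open("w2.pkl","wb"))
i=c["img"]; u,v=proj(c,(.5958,.0103,.03));print(u,v); cv2.imwrite("pics/w2.png",i)
E
```

```text
stone [0.60277359 0.01089927 0.078     ] base [0.60501884 0.01043703 0.032     ]
outer [ 0.65498482 -0.04441127  0.018     ]
inner [ 0.63790052 -0.04265573  0.018     ]
e1 [0.60011351 0.01925136 0.018     ]
e2 [0.59004095 0.0111434  0.018     ]
left [0.60304655 0.05981255 0.018     ]
top [ 0.69949131 -0.04558305  0.018     ]
347.2688481670448 78.65857041331608
```

View pics/w2.png

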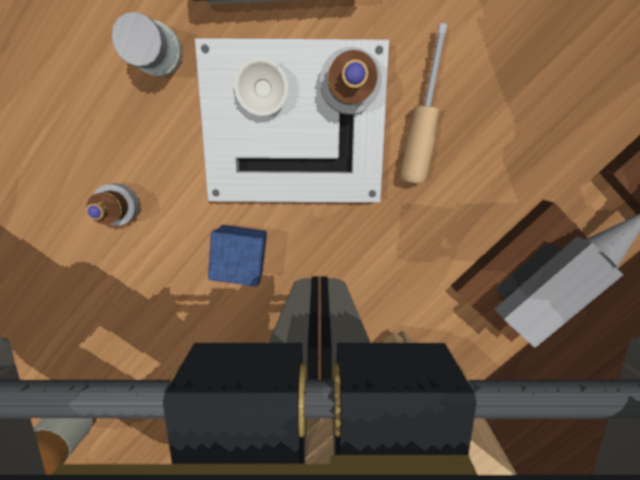

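The wrist view shows the holder base at about (350,80) and the slot corner at about (346,164). The bystanders are in place. I'll enlarge this for a precise measurement.

```bash
python3 - <<'E'
from h import *
import pickle
c=pickle.load(open("w2.pkl","rb"));i=cv2.resize(c["img"][35:210,190:395],None,fx=3.4,fy=3.4,interpolation=cv2.INTER_CUBIC);
# predicted outline (base top edge) for holder at slot_end as derived from plate corners in this picture
obj=np.array([[-.085,-.072],[.085,-.072],[.085,.072],[-.085,.072]])
pts=[ray(c,u,v,.018)[:2] for u,v in((208,202),(381,202),(388,39),(196,39))]
from scipy.optimize import least_squares
f=lambda p:(np.c_[np.cos(p[2])*obj[:,0]-np.sin(p[2])*obj[:,1]+p[0],np.sin(p[2])*obj[:,0]+np.cos(p[2])*obj[:,1]+p[1]]-pts).ravel()
r=least_squares(f,[.585,-.05,.72]);print(r.x,r.fun.round(4))
th=r.x[2];Rm=np.array([[np.cos(th),-np.sin(th)],[np.sin(th),np.cos(th)]])
for n,uv,z in(("outer",(352,171),.018),("inner",(340,158),.018),("closed end -x",(237,164),.018),("base",(350,80),.032),("stone",(355,73),.078)):
    w=ray(c,*uv,z);print(n,w[:2].round(4),"plate",(Rm.T@(w[:2]-r.x[:2])).round(4))
cv2.imwrite("pics/w2c.png",i)
E
```

```text
[ 0.58544948 -0.05114757  0.72871732] [ 0.0002  0.0012 -0.0007 -0.0001  0.0008 -0.0002 -0.0003 -0.0008]
outer [ 0.6553 -0.0452] plate [ 0.056  -0.0421]
inner [ 0.6382 -0.0439] plate [ 0.0442 -0.0298]
closed end -x [ 0.5682 -0.1142] plate [-0.0549 -0.0356]
base [0.5984 0.0108] plate [0.0509 0.0376]
stone [0.5989 0.0102] plate [0.0509 0.0368]
```

View pics/w2c.png

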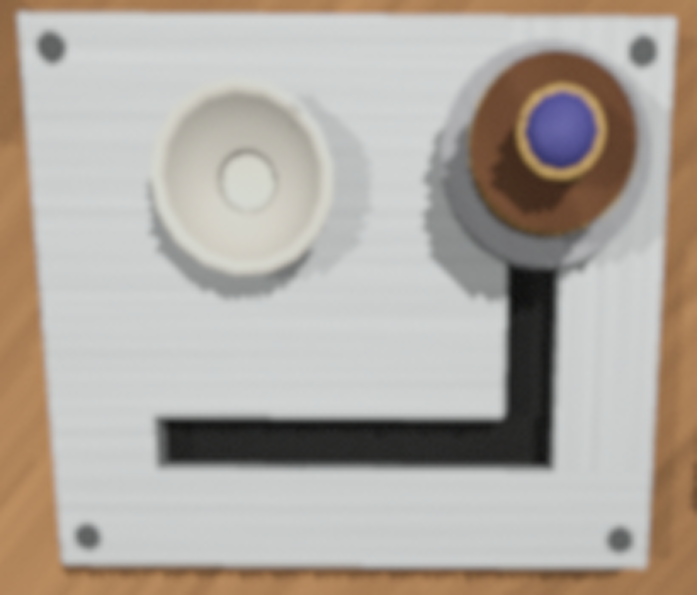

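The crop shows the holder 73–74 mm along the short leg from the corner, upright and offset about 1 mm sideways. That agrees with the force stop, so the pin is home.

```bash
python3 -c "
from workcell import ctrl
print(ctrl.hand_in())"
```

```text
the job is handed in; nothing more can be done
None
```

The job is handed in: the ring holder was pushed round the slot until it stopped firmly against the closed end; I measured it 73–74 mm from the corner (74 mm is fully home), and it stands upright with the bystanders I could see in the last pictures undisturbed.

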